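# Load two button cells into the test holder

### The arm

A 6-joint arm with a two-finger parallel gripper is mounted at the origin on a cart in front of the work surface, level with it; the furniture and walls round the work are solid. World frame = base frame: x ahead of the robot, y to its left, z up, the work surface at z = 0. Lengths are in m, angles in rad, forces in N, time in s.
With the tool pointing down it reaches from about 0.225 to 0.875 m from the base axis. Payload 3.4 kg.
Tool frame: the origin (TCP) lies between the finger pads; the fingertips stand 19 mm ahead of it and the grasp point (between the pads) is the TCP (manip.tip_reach is the distance from the TCP to the fingertips, in m); z points along the fingers, x is the direction in which the jaws open and shut, and the axes are right-handed (so a half turn about z gives the same grasp; the last joint's range is limited). The gripper opens to 85 mm and grips with 20 to 120 N. Pads are 22 mm wide; open, the fingers measure 114 mm over their backs; the gripper's body (76 mm by 85 mm) begins 54 mm behind the grasp point. The pads swing forward as they close: fully open they stand 13 mm farther back than shut.
Start: joints at [1.126, 0.276, 1.505, -0, 1.361, -0.121], TCP at [0.183, 0.545, 0.25] pointing down, gripper open.
Joint ranges: [-2.89, 2.89], [-0.75, 2.08], [0.22, 2.7], [-1.18, 4.32], [0.11, 2.71], [-2.7, 2.7]. Speed limits (rad/s): [2.57, 2.57, 3.14, 3.14, 3.14, 3.14].

### API

Orientations are given as a unit quaternion [w, x, y, z].
In Python, from rig import manip gives the robot as it stands.
- The arm moves only by the tool send_rows, never from a script. Its arguments are lists of equal length, an entry for each row: "delta_pos": the shift along the tool's x, y, z normalised to -1 to 1, where 1 is 40 cm, a list of three; "angular": the turn, a rotation vector about the tool's x, y, z normalised to -1 to 1, where 1 is 0.08 rad, a list of three. A call has 1 to 5 rows; each row shifts and turns the commanded pose from where the row before left it, along the tool's axes as they then stand; what a row does not reach is not made up. A row lasts 1/12 s, in which the tool goes at most 41.7 mm and 7.16 degrees, less where a joint would pass 70% of its speed; a pose out of reach is approached as far as the arm can. A call with a number of a shift or a turn outside -1 to 1 is refused whole. A call with a gripper value outside its range is refused whole. "hand" is the finger opening in mm, from 0 to 85.4, set as the call begins (left out, the last holds). The fingers move at their own pace and stop on an object; "squeeze" is the grip in N (left out, the last holds). Time passes only in rows, so rows that do not move let the fingers close. It gives the time, the measured TCP pose, the force and the opening at its end, in the units of the state.
- manip.get_state(): the state, without advancing time (a new reading comes with each control period).
- manip.get_image(name): name is "scene" or "side" or "wrist"; returns the picture (420x560x3 uint8, blue, green, red); there is no depth.
- manip.calibration(name): a dict with "fx", "fy", "cx", "cy" (pixels), "camera_from_world" (4x4, takes a point from world to camera coordinates). Camera axes: x right, y up, looking along -z (the intrinsics and any distortion apply to the point x, -y, -z); pixel columns grow to the right and rows downward; lengths in m; the calibration is good to about 2 mm. The wrist camera is an equidistant fisheye: a pixel r from the principal point sees the ray r / f radians off the axis. A picture is of the moment at which its call begins: read the wrist's pose just before it. calibration takes no time and is no camera call; for the wrist camera it gives the pose at the moment of the call.
- manip.sign_off(): hands the job in, once; it reports no verdict.
The state is a dict: "clock": time; "qpos": joint angles; "qd": joint speeds; "effort": joint torques, N m; "position": TCP position; "ee_rot": TCP orientation; "contact_force": force on the tool from outside, world axes, zero at the start; "moment": the same for the moment, N m; "width": finger opening in m.
Only numpy, scipy, OpenCV 4.12 (cv2) and the standard library are available. Lean on these libraries where they do the work, as an engineer would, in place of code of your own. Each camera call takes 0.05 s, during which the arm holds its last target.

### The job

Load the battery test holder: with the fingertips, gently push each of the two steel button cells across the holder's deck and over the rim of the well that fits it, the larger cell into the larger well and the smaller cell into the smaller well, until both have dropped in and lie flat on the well floor. Only push the cells: do not pinch, lift or flip them, and leave the tools and parts round the holder where they are.

Things in the scene. Friction and masses are not known exactly. Their poses are not given: they have to be found in the camera images.
- deck (a point): centre of the flat top (deck) of the black holder plate, which is 150 mm (x) by 180 mm (y) by 18 mm high, lies flat and is screwed to the worktop. x points from the near half (empty deck where the cells lie) to the far half (with the two wells), y to the left, z up; the deck is 18 mm above the worktop.
- well_large (a point): centre of the brass floor of the larger round well, 37 mm in diameter and 8 mm deep, in the far left of the deck: 35 mm ahead (+x) and 42 mm left (+y) of the deck's centre. Axes as the deck's. The larger cell seated in it stands 1 mm above the deck.
- well_small (a point): centre of the brass floor of the smaller round well, 28 mm in diameter and 8 mm deep, in the far right of the deck: 35 mm ahead (+x) and 42 mm right (-y) of the deck's centre. Axes as the deck's. The smaller cell seated in it stands 1 mm above the deck. The larger cell cannot enter it.
- cell_large_mid (a point): the larger button cell, a steel disc 34 mm in diameter and 9 mm thick, about 27 g. Upright side to 8.2 mm, then a smaller round cap. This point is its centre, 4.5 mm above its flat underside; z is its axis, up. It starts lying loose on the near half of the deck, left or right by chance. 
- cell_small_mid (a point): the smaller button cell, a steel disc 25 mm in diameter and 9 mm thick, about 14 g. Upright side to 8.2 mm, then a smaller round cap. This point is its centre, 4.5 mm above its flat underside; z is its axis, up. It starts lying loose on the near half of the deck, left or right by chance. It would also drop into the larger well, and could then not be pushed out.
- cell_large: the larger button cell again; origin at the centre of its underside
- cell_small: the smaller button cell again; origin at the centre of its underside
- tweezers: steel tweezers 124 x 14 x 8 mm, loose on the worktop left of the holder; to be left alone. Origin at the centre of its underside
- driver_black: black precision screwdriver 150 x 12 x 12 mm, loose on the worktop right of the holder; to be left alone. Origin at the centre of its underside
- relay_0: relay module 35 x 28 x 26 mm, white with an orange top, loose on the worktop to the left beyond the tweezers; to be left alone. Origin at the centre of its underside
- usb_module: blue usb key 60 x 18 x 10 mm, loose on the worktop on the robot's side of the holder; to be left alone. Origin at the centre of its underside

How it is judged:
By the outcome, as a careful person would: the job done as asked, in the order asked, and still so for the second after the job is handed in, with the robot touching nothing.
It also fails if it takes over 58 s, if anything falls off the work surface, if the arm or the gripper's body presses on something with over 40 N, if the wrist force passes 120 N, or if a joint passes its speed limit or range.

## Working session

There is one attempt and no reset: what is moved stays moved. The work goes in short steps, Python scripts to look and compute and a tool call to move; the robot and the scene stay as the last step left them, time stands still between calls to the robot, and variables do not carry over. Pictures are saved under pics/ and viewed, and the job is handed in when it is done.

Besides the shell and the picture viewer there is one more tool, called after "Call:" as a command line: name --argument value ..., lists and objects as JSON in quotes. send_rows: Moves the arm, as the interface text tells. Scaled input: -1 to 1 covers 40 cm each way for a shift and 0.08 rad each way for a turn. Its arguments: {"type":"object","properties":{"delta_pos":{"type":"array","items":{"type":"array","items":{"type":"number"}}},"angular":{"type":"array","items":{"type":"array","items":{"type":"number"}}},"hand":{"type":"number"},"squeeze":{"type":"number"}},"required":["delta_pos","angular"]}

```bash
ls; mkdir -p pics; python3 - <<'E'
from rig import manip
import cv2
print(manip.get_state(), manip.tip_reach)
for n in ("scene","side"):
    im=manip.get_image(n); cv2.imwrite(f"pics/{n}0.png",im)
    print(n,manip.calibration(n))
E
```

```text
pics
{'clock': 0.0, 'qpos': array([ 1.12604128e+00,  2.76599682e-01,  1.50614599e+00, -2.36795969e-05,
        1.36067374e+00, -1.20995642e-01]), 'qd': array([ 1.23306088e-03, -9.36388604e-04, -1.50235687e-03, -3.78489404e-05,
        2.06360049e-04,  2.51726151e-04]), 'effort': array([ 7.75609369e-04, -4.16756237e+01, -2.45808184e+01,  1.22787907e-05,
        1.06704500e-02, -3.33018068e-05]), 'position': array([0.18272363, 0.5446758 , 0.24943187]), 'ee_rot': array([ 4.50063251e-04,  8.11827287e-01,  5.83896927e-01, -7.94881075e-04]), 'contact_force': array([0.38838557, 0.07224254, 0.63567642]), 'moment': array([-0.00171812, -0.0058518 ,  0.03444224]), 'width': 0.08508244839138326} 0.019
scene {'fx': 508.0178201009813, 'fy': 508.0178201009813, 'cx': 286.38883831255015, 'cy': 214.15096256637827, 'camera_from_world': array([[ 0.76681374, -0.64185375,  0.00452224, -0.28796285],
       [ 0.25374955,  0.30960751,  0.91638112, -0.23117662],
       [-0.58958278, -0.70154612,  0.40028139, -0.43243269],
       [ 0.        ,  0.        ,  0.        ,  1.        ]])}
side {'fx': 481.79454855248673, 'fy': 481.79454855248673, 'cx': 279.4233734792679, 'cy': 203.8146701540597, 'camera_from_world': array([[-0.91407141, -0.40551148,  0.00582281,  0.51738989],
       [ 0.18436757, -0.40271263,  0.8965663 , -0.05196947],
       [-0.36122301,  0.82059916,  0.44287127, -0.92003373],
       [ 0.        ,  0.        ,  0.        ,  1.        ]])}
```

View pics/scene0.png

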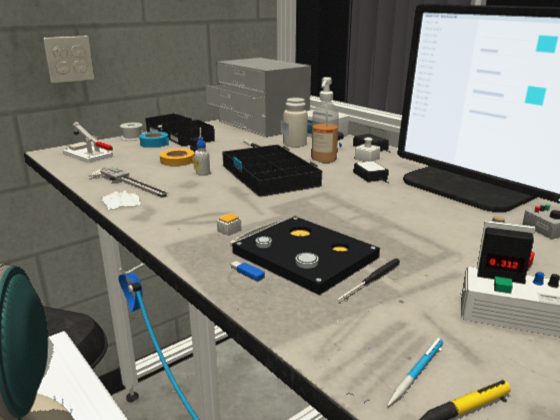

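View pics/side0.png

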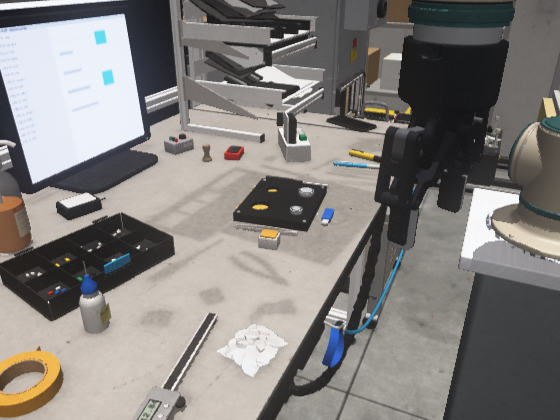

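```bash
cat > h.py <<'E'
from rig import manip
import cv2, numpy as np
def ray(name,u,v,cal=None):
    c=cal or manip.calibration(name); M=c["camera_from_world"]; R=M[:3,:3]; t=M[:3,3]
    if name=="wrist":
        d=np.array([(u-c["cx"])/c["fx"],(v-c["cy"])/c["fy"]]); th=np.linalg.norm(d)
        s=np.sin(th)/th if th>1e-9 else 1
        d=np.array([d[0]*s,-d[1]*s,-np.cos(th)])
    else: d=np.array([(u-c["cx"])/c["fx"],-(v-c["cy"])/c["fy"],-1])
    return -R.T@t, R.T@d
def onplane(name,u,v,z,cal=None):
    o,d=ray(name,u,v,cal); return o+d*(z-o[2])/d[2]
E
python3 - <<'E'
import cv2
a=cv2.imread("pics/scene0.png")[210:295,225:385]; b=cv2.imread("pics/side0.png")[170:235,228:335]
cv2.imwrite("pics/a0.png",cv2.resize(a,None,fx=5,fy=5,interpolation=cv2.INTER_NEAREST))
cv2.imwrite("pics/b0.png",cv2.resize(b,None,fx=7,fy=7,interpolation=cv2.INTER_NEAREST))
E
```

```text
(no output)
```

View pics/a0.png

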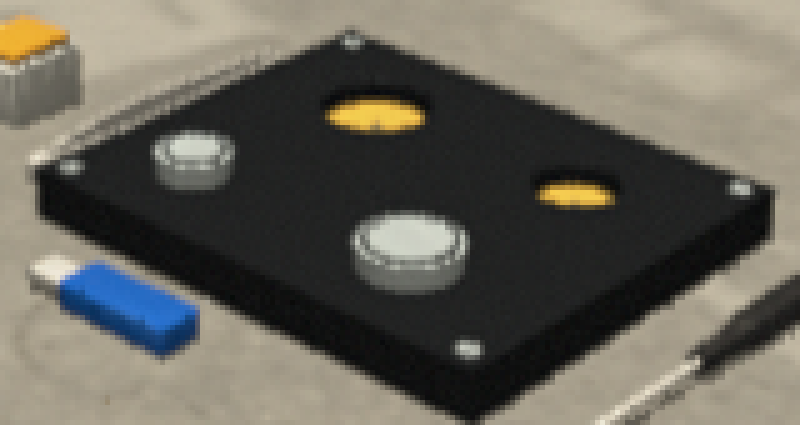

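View pics/b0.png

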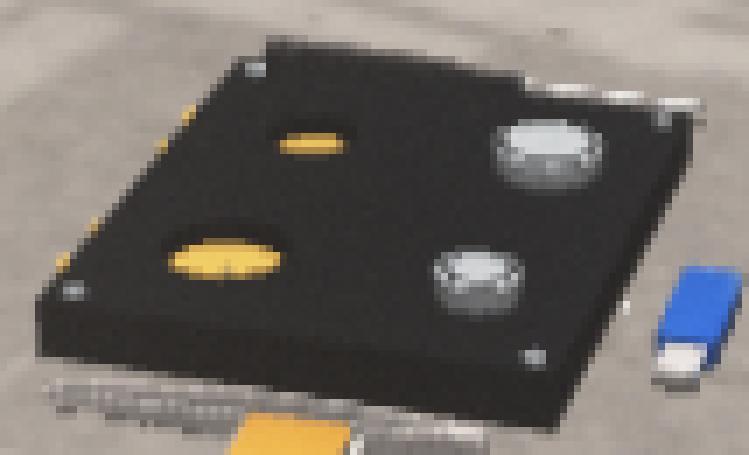

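```bash
cat > m0.py <<'E'
from h import *
A={'FL':(352,41),'FR':(741,188),'NL':(70,167),'NR':(468,349),'WL':(377,100),'WS':(577,182)}
B={'FL':(74,290),'FR':(256,68),'NL':(535,356),'NR':(662,120),'WL':(226,258),'WS':(312,143)}
ca,cb=manip.calibration("scene"),manip.calibration("side")
P={}
for k in A:
    a=onplane("scene",(A[k][0]+.5)/5-.5+225,(A[k][1]+.5)/5-.5+210,.018,ca)
    b=onplane("side",(B[k][0]+.5)/7-.5+228,(B[k][1]+.5)/7-.5+170,.018 if k[0]!='W' else .010,cb)
    P[k]=(a+b)/2; print(k,a.round(4),b.round(4))
for n,pa,pb in (('large',(410,238),(550,137)),('small',(197,152),(480,264))):
    print(n,onplane("scene",(pa[0]+.5)/5-.5+225,(pa[1]+.5)/5-.5+210,.0265,ca).round(4),onplane("side",(pb[0]+.5)/7-.5+228,(pb[1]+.5)/7-.5+170,.0265,cb).round(4))
c=sum(P[k] for k in('FL','FR','NL','NR'))/4
x=P['FL']+P['FR']-P['NL']-P['NR']; y=P['FL']+P['NL']-P['FR']-P['NR']
print("centre",c,np.degrees(np.arctan2(x[1],x[0])),np.degrees(np.arctan2(-y[0],y[1])),np.linalg.norm(x)/2,np.linalg.norm(y)/2)
E
python3 m0.py
```

```text
FL [0.5684 0.2066 0.018 ] [0.5643 0.2045 0.018 ]
FR [0.5888 0.0423 0.018 ] [0.5856 0.0414 0.018 ]
NL [0.4337 0.1888 0.018 ] [0.4321 0.1871 0.018 ]
NR [0.4549 0.0255 0.018 ] [0.4526 0.0253 0.018 ]
WL [0.5428 0.164  0.018 ] [0.5414 0.1543 0.01  ]
WS [0.5517 0.0782 0.018 ] [0.5522 0.0708 0.01  ]
large [0.4752 0.0726 0.0265] [0.4734 0.0694 0.0265]
small [0.4613 0.1579 0.0265] [0.4604 0.1576 0.0265]
centre [0.510031   0.11518497 0.018     ] 7.263598537271874 7.287367919981256 0.13452757103364146 0.1644586962072467
```

```bash
cat > plan.py <<'E'
import sys,json
from h import *
from scipy.spatial.transform import Rotation as R
def down(phi):
    p=np.radians(phi); return R.from_matrix(np.array([[np.cos(p),np.sin(p),0],[np.sin(p),-np.cos(p),0],[0,0,-1]]).T.copy().T)
def plan(tx,ty,tz,phi,n):
    s=manip.get_state(); p=s["position"]; q=s["ee_rot"]; r=R.from_quat([q[1],q[2],q[3],q[0]])
    rt=down(phi); tot=(r.inv()*rt).as_rotvec(); t=np.array([tx,ty,tz])
    print("pos",p.round(4),"t",s["clock"],"turn",np.degrees(tot).round(1),"shift mm",((t-p)*1000).round(1))
    D=[];A=[]
    for i in range(n):
        k=n-i
        d=np.round(r.inv().apply((t-p)/k)/.4,4); a=np.round((r.inv()*rt).as_rotvec()/k/.08,3)
        D.append(d.tolist());A.append(a.tolist())
        p=p+r.apply(d*.4); r=r*R.from_rotvec(a*.08)
    for i in range(0,n,5): print(json.dumps(D[i:i+5]),json.dumps(A[i:i+5]))
if __name__=="__main__":
    a=[float(x) for x in sys.argv[1:]]; plan(*a[:4],int(a[4]))
E
python3 plan.py .451 .0386 .12 -35.8 25
```

```text
pos [0.1828 0.5447 0.2495] t 0.1 turn [1.000e-01 1.000e-01 1.072e+02] shift mm [ 268.2 -506.1 -129.5]
[[-0.0394, 0.0415, 0.013], [-0.0362, 0.0444, 0.013], [-0.0328, 0.047, 0.013], [-0.0292, 0.0493, 0.013], [-0.0254, 0.0513, 0.013]] [[0.001, 0.001, 0.936], [0.001, 0.001, 0.936], [0.001, 0.001, 0.936], [0.001, 0.001, 0.936], [0.001, 0.001, 0.936]]
[[-0.0215, 0.0531, 0.013], [-0.0175, 0.0545, 0.013], [-0.0133, 0.0557, 0.013], [-0.0091, 0.0565, 0.013], [-0.0049, 0.0571, 0.013]] [[0.001, 0.001, 0.936], [0.001, 0.001, 0.936], [0.001, 0.001, 0.936], [0.001, 0.001, 0.936], [0.0, 0.001, 0.936]]
[[-0.0006, 0.0573, 0.0129], [0.0037, 0.0572, 0.013], [0.0079, 0.0567, 0.0129], [0.0122, 0.056, 0.0129], [0.0163, 0.0549, 0.013]] [[0.0, 0.001, 0.936], [0.001, 0.001, 0.936], [0.0, 0.001, 0.936], [0.0, 0.001, 0.936], [0.0, 0.0, 0.936]]
[[0.0204, 0.0535, 0.0129], [0.0243, 0.0519, 0.0129], [0.0281, 0.0499, 0.013], [0.0318, 0.0476, 0.0129], [0.0352, 0.0451, 0.013]] [[0.001, 0.0, 0.936], [0.001, 0.001, 0.936], [0.0, 0.001, 0.936], [0.001, 0.0, 0.936], [0.0, 0.001, 0.936]]
[[0.0385, 0.0424, 0.0129], [0.0416, 0.0394, 0.013], [0.0444, 0.0362, 0.0129], [0.047, 0.0327, 0.013], [0.0494, 0.0291, 0.0129]] [[0.001, 0.0, 0.936], [0.0, 0.001, 0.935], [0.001, 0.0, 0.936], [0.0, 0.001, 0.935], [0.001, 0.0, 0.936]]
```

Call:
send_rows --delta_pos '[[-0.039, 0.042, 0.013], [-0.036, 0.044, 0.013], [-0.033, 0.047, 0.013], [-0.029, 0.049, 0.013], [-0.025, 0.051, 0.013]]' --angular '[[0, 0, 0.936], [0, 0, 0.936], [0, 0, 0.936], [0, 0, 0.936], [0, 0, 0.936]]' --hand 16 --squeeze 20

```text
clock: 0.52
position: [0.2367, 0.4432, 0.2236]
ee_rot: [0.0, 0.907, 0.421, -0.0]
contact_force: [0.8, -0.8, -0.1]
width: 0.0256
```

Call:
send_rows --delta_pos '[[-0.022, 0.053, 0.013], [-0.018, 0.054, 0.013], [-0.013, 0.056, 0.013], [-0.009, 0.056, 0.013], [-0.005, 0.057, 0.013]]' --angular '[[0, 0, 0.936], [0, 0, 0.936], [0, 0, 0.936], [0, 0, 0.936], [0, 0, 0.936]]'

```text
clock: 0.93
position: [0.29, 0.3421, 0.1978]
ee_rot: [0.0, 0.97, 0.245, -0.0]
contact_force: [-0.6, 0.4, -0.6]
width: 0.0157
```

Call:
send_rows --delta_pos '[[0, 0.057, 0.013], [0.004, 0.057, 0.013], [0.008, 0.057, 0.013], [0.012, 0.056, 0.013], [0.016, 0.055, 0.013]]' --angular '[[0, 0, 0.936], [0, 0, 0.936], [0, 0, 0.936], [0, 0, 0.936], [0, 0, 0.936]]'

```text
clock: 1.35
position: [0.3438, 0.2411, 0.1719]
ee_rot: [0.0, 0.998, 0.06, -0.0]
contact_force: [1.3, -0.3, -0.8]
width: 0.0162
```

Call:
send_rows --delta_pos '[[0.02, 0.054, 0.013], [0.024, 0.052, 0.013], [0.028, 0.05, 0.013], [0.032, 0.048, 0.013], [0.035, 0.045, 0.013]]' --angular '[[0, 0, 0.936], [0, 0, 0.936], [0, 0, 0.936], [0, 0, 0.936], [0, 0, 0.936]]'

```text
clock: 1.77
position: [0.3972, 0.1395, 0.1459]
ee_rot: [-0.0, 0.992, -0.127, -0.0]
contact_force: [-0.0, -1.2, 0.8]
width: 0.0159
```

Call:
send_rows --delta_pos '[[0.038, 0.042, 0.013], [0.042, 0.039, 0.013], [0.044, 0.036, 0.013], [0.047, 0.033, 0.013], [0.049, 0.029, 0.013]]' --angular '[[0, 0, 0.936], [0, 0, 0.936], [0, 0, 0.936], [0, 0, 0.936], [0, 0, 0.936]]'

```text
clock: 2.18
position: [0.4506, 0.0388, 0.1198]
ee_rot: [-0.0, 0.951, -0.309, -0.0]
contact_force: [0.1, 0.8, 0.2]
width: 0.016
```

```bash
python3 - <<'E'
from h import *
s=manip.get_state(); print(s)
c=manip.calibration("wrist"); im=manip.get_image("wrist"); cv2.imwrite("pics/w1.png",im); 
print(c)
np.save("w1.npy",c,allow_pickle=True)
cv2.imwrite("pics/s1.png",manip.get_image("side"))
E
```

```text
{'clock': 2.1833, 'qpos': array([-6.83250731e-02,  2.12885668e-01,  1.95579885e+00,  1.54307884e-04,
        9.73398066e-01,  5.60527344e-01]), 'qd': array([-0.52886956,  0.21869667, -0.11162162,  0.00196051, -0.11241222,
        0.36493915]), 'effort': array([  2.28181981, -33.98042321, -18.7318325 ,  -0.07485709,
         0.17225951,  -0.31721617]), 'position': array([0.45062398, 0.03876957, 0.11982611]), 'ee_rot': array([-2.17849904e-06,  9.50960534e-01, -3.09312137e-01, -2.53125395e-04]), 'contact_force': array([0.07947152, 0.76093162, 0.15634988]), 'moment': array([-0.01010506,  0.02872422, -0.04196193]), 'width': 0.016000505235560004}
{'fx': 325.19226210127806, 'fy': 325.19226210127806, 'cx': 280.1452338038327, 'cy': 208.82233767902338, 'camera_from_world': array([[ 0.80870363, -0.58821493, -0.00128214, -0.34130294],
       [ 0.5607408 ,  0.77158572, -0.30037515, -0.28250931],
       [ 0.17767443,  0.24219553,  0.95382028, -0.34492586],
       [ 0.        ,  0.        ,  0.        ,  1.        ]])}
```

View pics/w1.png

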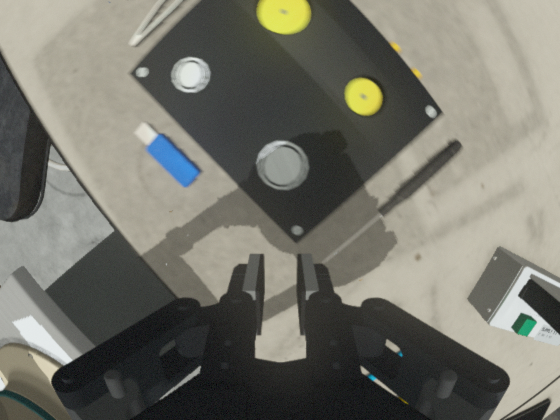

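View pics/s1.png

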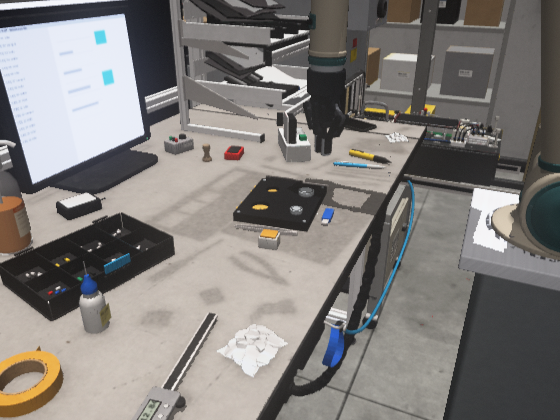

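```bash
cat > wm.py <<'E'
from h import *
def wmeas(im,c,show=True):
    hsv=cv2.cvtColor(im,cv2.COLOR_BGR2HSV)
    m=cv2.inRange(hsv,(20,120,80),(40,255,255))
    n,l,st,ce=cv2.connectedComponentsWithStats(m)
    for i in range(1,n):
        if st[i,4]>150: print("brass",st[i],ce[i].round(1),onplane("wrist",*ce[i],.010,c).round(4))
    m=cv2.inRange(hsv,(0,0,75),(180,70,255)); n,l,st,ce=cv2.connectedComponentsWithStats(m)
    for i in range(1,n):
        if 40<st[i,4]<4000: print("grey",st[i],ce[i].round(1),onplane("wrist",*ce[i],.0265,c).round(4),onplane("wrist",*ce[i],.018,c).round(4))
E
python3 - <<'E'
from wm import *
wmeas(cv2.imread("pics/w1.png"),np.load("w1.npy",allow_pickle=True).item())
E
```

```text
brass [ 256    0   55   35 1590] [283.5  15.2] [0.5385 0.156  0.01  ]
brass [ 344   77   39   39 1124] [363.2  96.3] [0.5505 0.0749 0.01  ]
grey [ 235    0  133  128 3801] [310.8  52.7] [0.5345 0.1204 0.0265] [0.536  0.1212 0.018 ]
grey [ 169   54   43   40 1286] [190.1  74.6] [0.4619 0.1572 0.0265] [0.4606 0.1595 0.018 ]
grey [  0 111   8  29 106] [  2.2 123.8] [0.3042 0.2519 0.0265] [0.2967 0.2578 0.018 ]
grey [ 15 119  10  16  59] [ 20.4 127.5] [0.3207 0.2321 0.0265] [0.3138 0.2372 0.018 ]
grey [ 255  139   55   52 2108] [281.8 164.6] [0.4746 0.0703 0.0265] [0.4738 0.0691 0.018 ]
grey [  3 141  10  12  51] [  8.5 146.8] [0.2966 0.2311 0.0265] [0.2888 0.2362 0.018 ]
grey [  0 152  23  41 480] [  9.8 171.9] [0.2812 0.2146 0.0265] [0.2728 0.219  0.018 ]
grey [  8 198   9  19  66] [ 12.2 207.7] [0.2569 0.1911 0.0265] [0.2475 0.1946 0.018 ]
grey [291 225  13  11  98] [296.7 229.9] [0.4555 0.0258 0.0265] [0.4539 0.0229 0.018 ]
grey [385 339  16  14 114] [391.9 345.9] [ 0.4606 -0.1205  0.0265] [ 0.4592 -0.1292  0.018 ]
grey [159 366  42  34 210] [183.1 381. ] [ 0.2722 -0.0425  0.0265] [ 0.2634 -0.0482  0.018 ]
grey [360 366  10  10  58] [364.1 370.8] [ 0.4249 -0.1319  0.0265] [ 0.4221 -0.141   0.018 ]
grey [373 379  25  18 106] [384.5 386.7] [ 0.4296 -0.1696  0.0265] [ 0.427  -0.1802  0.018 ]
grey [442 381  13  17 103] [447.6 388.7] [ 0.4826 -0.2342  0.0265] [ 0.4821 -0.2473  0.018 ]
grey [106 382  14  16 108] [112.9 389.2] [ 0.1795 -0.0155  0.0265] [ 0.1671 -0.02    0.018 ]
grey [  0 396  44  24 623] [ 16.2 410.2] [-0.095   0.0203  0.0265] [-0.1181  0.0171  0.018 ]
```

Call:
send_rows --delta_pos '[[0, 0, 0.06], [0, 0, 0.06], [0, 0, 0.05], [0, 0, 0.02], [0, 0, 0.01]]' --angular '[[0, 0, 0], [0, 0, 0], [0, 0, 0], [0, 0, 0], [0, 0, 0]]'

```text
clock: 2.7
position: [0.4491, 0.0404, 0.0391]
ee_rot: [0.0, 0.952, -0.307, -0.002]
contact_force: [-0.2, 0.7, 0.3]
width: 0.016
```

```bash
python3 - <<'E'
from h import *
s=manip.get_state(); print(s["position"],s["ee_rot"],s["contact_force"])
c=manip.calibration("wrist"); im=manip.get_image("wrist"); cv2.imwrite("pics/w2.png",im); 
np.save("w2.npy",c,allow_pickle=True)
b=manip.get_image("side")[120:240,228:388]; cv2.imwrite("pics/s2.png",cv2.resize(b,None,fx=5,fy=5))
E
python3 plan.py .4743 .071 .04 -35.8 5
```

```text
[0.44906493 0.0403803  0.03912515] [ 2.90894342e-04  9.51692011e-01 -3.07049629e-01 -1.66056225e-03] [-0.19870674  0.65881411  0.34629252]
pos [0.4503 0.0402 0.0402] t 2.8 turn [0. 0. 0.] shift mm [24.  30.8 -0.2]
[[0.0008, -0.0195, 0.0001], [0.0007, -0.0195, 0.0001], [0.0007, -0.0195, 0.0001], [0.0008, -0.0196, 0.0001], [0.0007, -0.0195, 0.0]] [[0.001, 0.002, 0.001], [0.001, 0.002, 0.001], [0.001, 0.002, 0.001], [0.0, 0.002, 0.001], [0.001, 0.002, 0.001]]
```

View pics/w2.png

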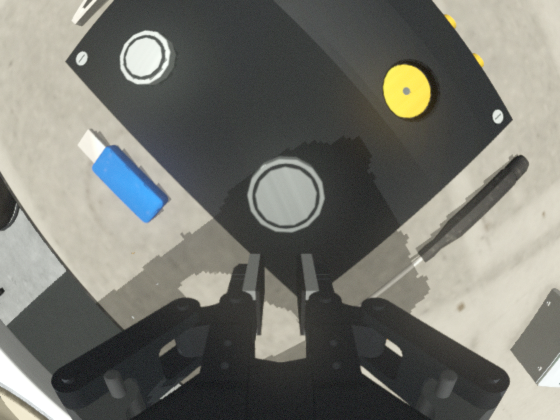

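View pics/s2.png

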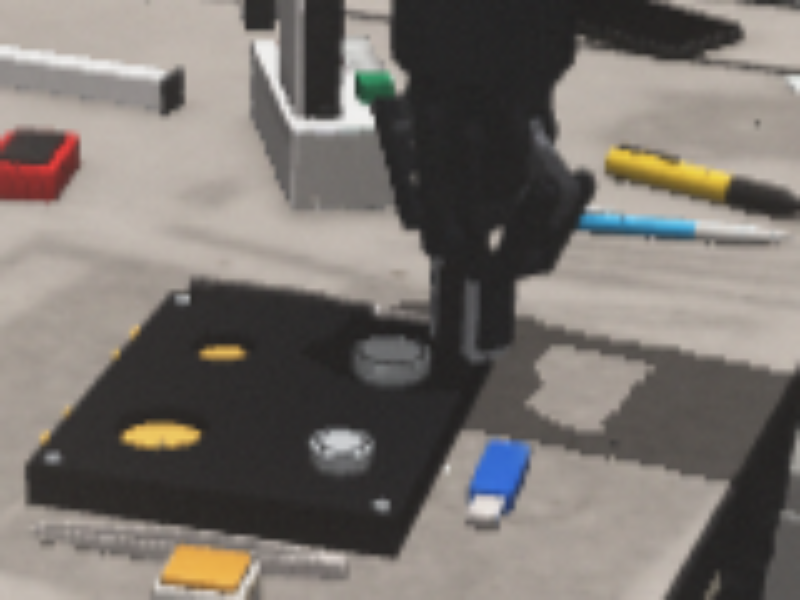

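```bash
python3 - <<'E' | grep -v "^grey \[  *[0-9] "
from wm import *
wmeas(cv2.imread("pics/w2.png"),np.load("w2.npy",allow_pickle=True).item())
E
```

```text
brass [ 383   64   48   55 2028] [406.1  90.6] [0.55   0.0767 0.01  ]
grey [ 75  50  14  17 180] [81.4 58.1] [0.4363 0.1821 0.0265] [0.4327 0.1871 0.018 ]
grey [492 109  12  15 149] [497.4 116.1] [0.5814 0.0447 0.0265] [0.5868 0.0411 0.018 ]
grey [301 254  18  47 513] [309.  275.3] [0.4603 0.0326 0.0265] [0.4582 0.0283 0.018 ]
grey [ 254  267   53   96 3326] [279.1 324.1] [0.4314 0.0171 0.0265] [0.4275 0.0118 0.018 ]
grey [159 339  17  18 129] [167.1 347.1] [0.3666 0.0379 0.0265] [0.3587 0.0339 0.018 ]
grey [385 339  18  18 156] [393.4 347.3] [ 0.4727 -0.0381  0.0265] [ 0.4714 -0.0469  0.018 ]
grey [360 365  48  39 259] [378.6 382.1] [ 0.4523 -0.0602  0.0265] [ 0.4496 -0.0704  0.018 ]
grey [180 366  21  18 113] [191. 375.] [0.3626 0.0134 0.0265] [0.3543 0.0078 0.018 ]
grey [438 377  19  22 240] [446.3 387.7] [ 0.4862 -0.1055  0.0265] [ 0.4857 -0.1185  0.018 ]
grey [104 378  20  21 232] [114.  387.9] [0.2972 0.0289 0.0265] [0.285  0.0243 0.018 ]
grey [159 383  22  16  89] [170.7 390.2] [0.3385 0.0089 0.0265] [0.3288 0.0031 0.018 ]
```

Call:
send_rows --delta_pos '[[0.002, -0.006, 0], [0.002, -0.006, 0], [0, -0.006, 0], [0, -0.006, 0], [0, -0.006, 0]]' --angular '[[0, 0, 0], [0, 0, 0], [0, 0, 0], [0, 0, 0], [0, 0, 0]]'

```text
clock: 3.22
position: [0.4594, 0.0489, 0.0408]
ee_rot: [-0.0, 0.952, -0.307, 0.001]
contact_force: [0.0, 0.1, 0.1]
width: 0.0161
```

Call:
send_rows --delta_pos '[[0, -0.006, 0], [0, -0.008, 0], [0, -0.01, 0], [0, -0.01, 0], [0, -0.01, 0]]' --angular '[[0, 0, 0], [0, 0, 0], [0, 0, 0], [0, 0, 0], [0, 0, 0]]'

```text
clock: 3.63
position: [0.4693, 0.0633, 0.0403]
ee_rot: [-0.0, 0.952, -0.307, -0.0]
contact_force: [-0.1, -0.4, 0.7]
width: 0.0159
```

```bash
cat > look.py <<'E'
from h import *
import sys
n=sys.argv[1]
s=manip.get_state(); print(s["clock"],s["position"],s["ee_rot"],s["contact_force"],s["width"])
c=manip.calibration("wrist"); im=manip.get_image("wrist"); cv2.imwrite(f"pics/{n}.png",im); np.save(f"{n}.npy",c,allow_pickle=True)
E
python3 look.py w3; python3 plan.py .5171 .13 .04 -35.7 20
```

```text
3.6333 [0.46933767 0.06326338 0.04027419] [-2.11589223e-05  9.51569695e-01 -3.07433106e-01 -2.69843201e-05] [-0.10598589 -0.43964804  0.66750713] 0.015892299041121234
pos [0.4701 0.0637 0.0403] t 3.6833 turn [-0.1 -0.  -0.1] shift mm [47.  66.3 -0.3]
[[-0.0001, -0.0102, 0.0001], [-0.0001, -0.0102, 0.0], [-0.0001, -0.0102, 0.0001], [-0.0001, -0.0102, 0.0], [-0.0001, -0.0102, 0.0001]] [[-0.001, -0.0, -0.001], [-0.001, -0.0, -0.001], [-0.001, -0.0, -0.001], [-0.001, -0.0, -0.001], [-0.001, -0.0, -0.001]]
[[-0.0001, -0.0101, 0.0], [-0.0001, -0.0102, 0.0], [-0.0001, -0.0101, 0.0001], [-0.0001, -0.0102, 0.0], [-0.0001, -0.0101, 0.0001]] [[-0.0, -0.001, -0.001], [-0.001, -0.0, -0.001], [-0.0, -0.001, -0.001], [-0.001, -0.0, -0.001], [-0.0, -0.001, -0.001]]
[[-0.0, -0.0102, 0.0], [-0.0001, -0.0101, 0.0001], [-0.0, -0.0102, 0.0], [-0.0, -0.0101, 0.0001], [-0.0001, -0.0102, 0.0]] [[-0.001, -0.0, -0.001], [-0.0, -0.001, -0.001], [-0.001, -0.0, -0.001], [-0.0, -0.001, -0.001], [-0.001, -0.0, -0.001]]
[[-0.0, -0.0101, 0.0001], [-0.0001, -0.0102, 0.0], [-0.0, -0.0101, 0.0001], [-0.0001, -0.0102, 0.0], [-0.0, -0.0101, 0.0001]] [[-0.0, -0.001, -0.002], [-0.001, -0.0, -0.001], [-0.0, -0.001, -0.002], [-0.001, -0.0, -0.001], [-0.0, -0.001, -0.002]]
```

View pics/w3.png

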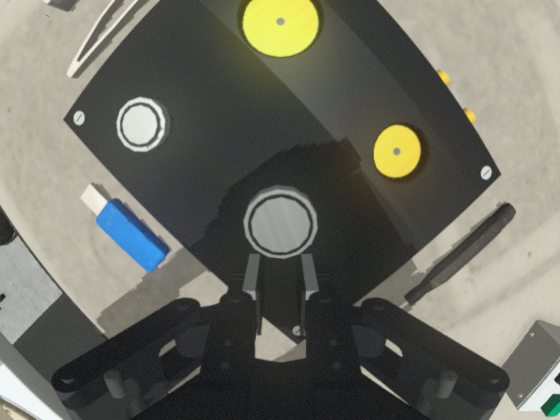

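Call:
send_rows --delta_pos '[[0, -0.01, 0], [0, -0.01, 0], [0, -0.01, 0], [0, -0.01, 0], [0, -0.01, 0]]' --angular '[[0, 0, 0], [0, 0, 0], [0, 0, 0], [0, 0, 0], [0, 0, 0]]'

```text
clock: 4.1
position: [0.4811, 0.0795, 0.0403]
ee_rot: [-0.0, 0.952, -0.307, -0.0]
contact_force: [-0.4, -0.3, 0.4]
width: 0.0163
```

Call:
send_rows --delta_pos '[[0, -0.01, 0], [0, -0.01, 0], [0, -0.01, 0], [0, -0.01, 0], [0, -0.01, 0]]' --angular '[[0, 0, 0], [0, 0, 0], [0, 0, 0], [0, 0, 0], [0, 0, 0]]'

```text
clock: 4.52
position: [0.4927, 0.0957, 0.0403]
ee_rot: [-0.0, 0.952, -0.307, -0.0]
contact_force: [-0.1, -0.4, -0.1]
width: 0.0159
```

Call:
send_rows --delta_pos '[[0, -0.01, 0], [0, -0.01, 0], [0, -0.01, 0], [0, -0.01, 0], [0, -0.008, 0]]' --angular '[[0, 0, 0], [0, 0, 0], [0, 0, 0], [0, 0, 0], [0, 0, 0]]'

```text
clock: 4.93
position: [0.504, 0.1114, 0.0403]
ee_rot: [-0.0, 0.952, -0.307, 0.0]
contact_force: [-0.1, 0.3, 0.3]
width: 0.0157
```

```bash
python3 look.py w4;  python3 plan.py .5171 .13 .04 -35.7 5
```

```text
4.9333 [0.50404698 0.11136041 0.04029155] [-9.42883958e-05  9.51583275e-01 -3.07391053e-01  5.53898605e-05] [-0.10868036  0.26877992  0.26871853] 0.015731034074671853
pos [0.5046 0.1117 0.0404] t 4.9833 turn [-0.1 -0.  -0.1] shift mm [12.5 18.3 -0.4]
[[-0.0003, -0.0111, 0.0002], [-0.0003, -0.0111, 0.0002], [-0.0002, -0.0111, 0.0002], [-0.0003, -0.0111, 0.0002], [-0.0002, -0.0111, 0.0001]] [[-0.002, -0.001, -0.004], [-0.002, -0.001, -0.005], [-0.003, -0.001, -0.004], [-0.002, -0.002, -0.005], [-0.003, -0.001, -0.004]]
```

View pics/w4.png

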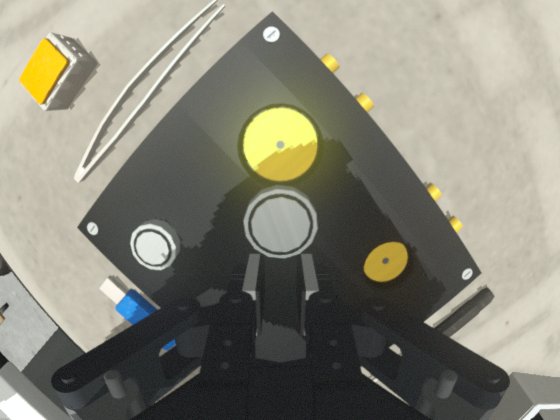

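Call:
send_rows --delta_pos '[[0, -0.01, 0], [0, -0.01, 0], [0, -0.01, 0], [0, -0.01, 0], [0, -0.01, 0]]' --angular '[[0, 0, 0], [0, 0, 0], [0, 0, 0], [0, 0, 0], [0, 0, 0]]'

```text
clock: 5.4
position: [0.5157, 0.1275, 0.0403]
ee_rot: [-0.0, 0.952, -0.307, 0.0]
contact_force: [0.6, -0.9, -0.1]
width: 0.0161
```

Call:
send_rows --delta_pos '[[0, -0.005, 0], [0, -0.004, 0], [0, -0.004, 0], [0, -0.004, 0], [0, -0.004, 0]]' --angular '[[0, 0, 0], [0, 0, 0], [0, 0, 0], [0, 0, 0], [0, 0, 0]]'

```text
clock: 5.82
position: [0.5203, 0.134, 0.0403]
ee_rot: [0.0, 0.952, -0.307, -0.0]
contact_force: [0.2, 0.6, 1.3]
width: 0.0161
```

```bash
python3 look.py w5
```

```text
5.8167 [0.52027894 0.13401171 0.04030891] [ 2.98998542e-05  9.51559584e-01 -3.07464386e-01 -9.59966082e-05] [0.15172386 0.59506396 1.28926965] 0.016053876924579418
```

View pics/w5.png

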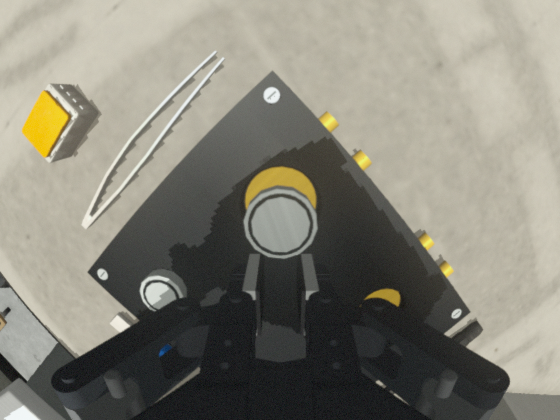

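Cell at (281,222) overlaps the well's near rim, centred laterally. Continuing slowly.

Call:
send_rows --delta_pos '[[0, -0.003, 0], [0, -0.003, 0], [0, -0.003, 0], [0, -0.003, 0], [0, -0.002, 0]]' --angular '[[0, 0, 0], [0, 0, 0], [0, 0, 0], [0, 0, 0], [0, 0, 0]]'

```text
clock: 6.28
position: [0.5237, 0.1386, 0.0403]
ee_rot: [-0.0, 0.952, -0.307, -0.0]
contact_force: [-0.6, 0.2, 0.5]
width: 0.0158
```

```bash
python3 look.py w6
```

```text
6.2833 [0.52368592 0.13862867 0.04027934] [-4.49577071e-05  9.51572024e-01 -3.07425896e-01 -4.54458787e-06] [-0.55650828  0.19045283  0.4502023 ] 0.01576790642625412
```

View pics/w6.png

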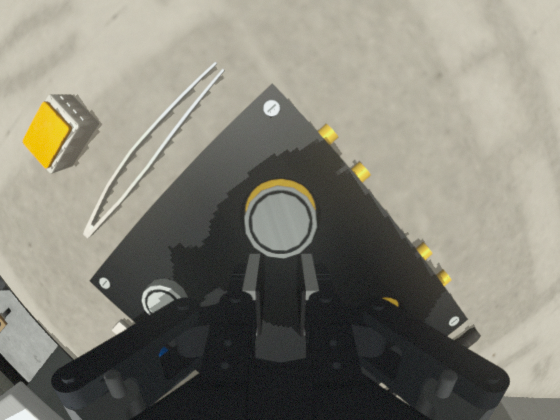

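Call:
send_rows --delta_pos '[[0, -0.003, 0], [0, -0.003, 0], [0, -0.002, 0], [0, 0, 0], [0, 0, 0]]' --angular '[[0, 0, 0], [0, 0, 0], [0, 0, 0], [0, 0, 0], [0, 0, 0]]'

```text
clock: 6.75
position: [0.5256, 0.1412, 0.0403]
ee_rot: [-0.0, 0.952, -0.307, 0.0]
contact_force: [-0.1, -0.8, -0.3]
width: 0.0161
```

```bash
python3 look.py w7
```

```text
6.75 [0.52556587 0.14119234 0.04032973] [-7.67145629e-05  9.51586207e-01 -3.07381982e-01  4.98163218e-05] [-0.14484329 -0.80420113 -0.32990567] 0.01609303946855248
```

View pics/w7.png

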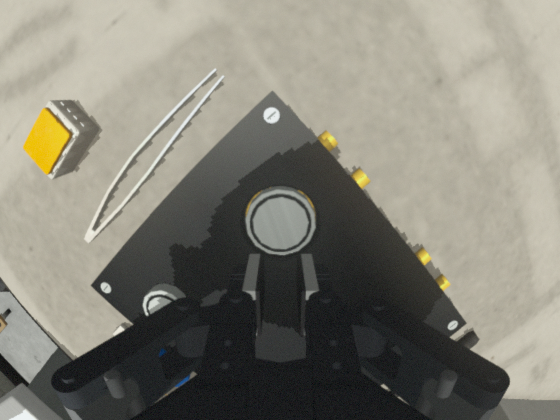

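```bash
python3 - <<'E'
import cv2
a=[cv2.resize(cv2.imread(f"pics/{n}.png")[165:275,225:337],None,fx=3.5,fy=5*.7,interpolation=cv2.INTER_CUBIC) for n in("w6","w7")]
cv2.imwrite("pics/z7.png",cv2.convertScaleAbs(cv2.hconcat(a),alpha=1.6))
E
```

```text
(no output)
```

View pics/z7.png

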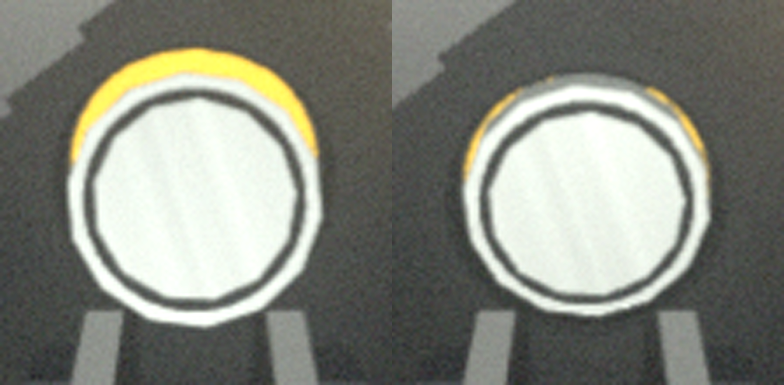

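Call:
send_rows --delta_pos '[[0, -0.002, 0], [0, -0.002, 0], [0, 0.01, 0], [0, 0.02, 0], [0, 0.02, 0]]' --angular '[[0, 0, 0], [0, 0, 0], [0, 0, 0], [0, 0, 0], [0, 0, 0]]'

```text
clock: 7.22
position: [0.5141, 0.1257, 0.0402]
ee_rot: [0.0, 0.952, -0.307, -0.0]
contact_force: [-0.0, -0.3, 0.2]
width: 0.0159
```

```bash
python3 look.py w8; python3 - <<'E'
from h import *
a=cv2.imread("pics/w8.png")[125:265,215:345]
b=manip.get_image("side")[170:235,228:335]
cv2.imwrite("pics/z8.png",cv2.convertScaleAbs(cv2.resize(a,None,fx=4,fy=4,interpolation=cv2.INTER_CUBIC),alpha=1.6))
cv2.imwrite("pics/b8.png",cv2.resize(b,None,fx=7,fy=7,interpolation=cv2.INTER_CUBIC))
E
```

```text
7.2167 [0.51413576 0.12569267 0.04022323] [ 1.40450048e-04  9.51649515e-01 -3.07185858e-01 -1.74041738e-04] [-0.00680715 -0.27343328  0.15794849] 0.015899921235171
```

View pics/z8.png

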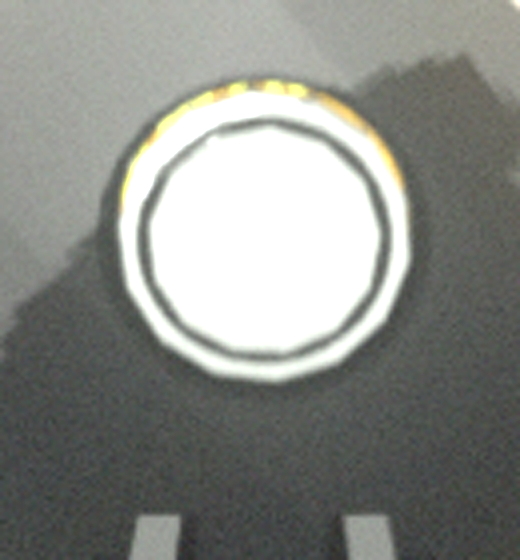

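View pics/b8.png

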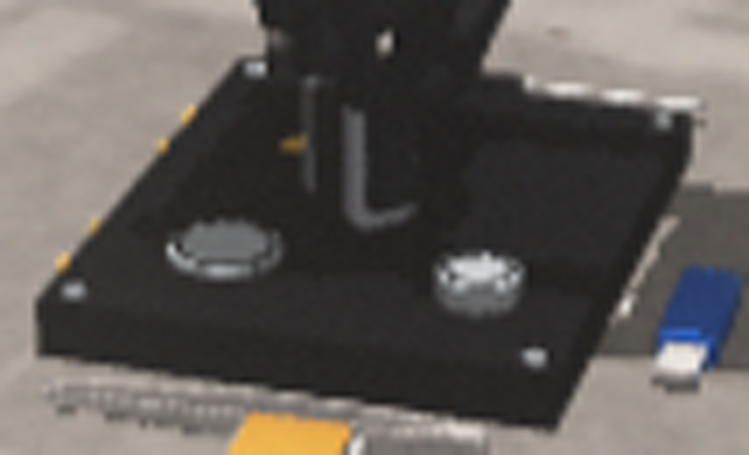

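Call:
send_rows --delta_pos '[[0, 0.01, -0.03], [0, 0.01, -0.06], [0, 0.01, -0.06], [0, 0, -0.03], [0, 0, 0]]' --angular '[[0, 0, 0], [0, 0, 0], [0, 0, 0], [0, 0, 0], [0, 0, 0]]' --hand 12

```text
clock: 7.73
position: [0.5097, 0.1164, 0.1152]
ee_rot: [-0.001, 0.951, -0.308, 0.003]
contact_force: [1.5, -0.6, -0.0]
width: 0.012
```

```bash
python3 plan.py .4328 .1765 .08 -124 20
```

```text
pos [0.5097 0.1164 0.1152] t 7.7333 turn [-0.4 -0.  88.1] shift mm [-76.9  60.1 -35.2]
[[-0.0122, -0.0004, 0.0043], [-0.0122, 0.0005, 0.0043], [-0.0121, 0.0014, 0.0044], [-0.012, 0.0024, 0.0043], [-0.0118, 0.0033, 0.0044]] [[-0.005, -0.0, 0.962], [-0.004, -0.0, 0.962], [-0.005, -0.0, 0.962], [-0.005, -0.0, 0.961], [-0.005, -0.0, 0.962]]
[[-0.0115, 0.0042, 0.0044], [-0.0111, 0.005, 0.0043], [-0.0107, 0.0059, 0.0044], [-0.0102, 0.0067, 0.0044], [-0.0097, 0.0074, 0.0044]] [[-0.004, -0.0, 0.961], [-0.005, -0.0, 0.962], [-0.005, -0.0, 0.961], [-0.004, -0.0, 0.962], [-0.005, -0.0, 0.961]]
[[-0.0091, 0.0081, 0.0044], [-0.0085, 0.0088, 0.0043], [-0.0077, 0.0095, 0.0044], [-0.007, 0.01, 0.0044], [-0.0062, 0.0105, 0.0044]] [[-0.005, -0.001, 0.962], [-0.004, -0.001, 0.961], [-0.005, -0.0, 0.962], [-0.004, -0.001, 0.961], [-0.005, -0.0, 0.962]]
[[-0.0054, 0.011, 0.0043], [-0.0045, 0.0113, 0.0044], [-0.0036, 0.0117, 0.0044], [-0.0028, 0.0119, 0.0043], [-0.0018, 0.012, 0.0044]] [[-0.004, -0.001, 0.961], [-0.005, -0.0, 0.962], [-0.004, -0.001, 0.961], [-0.005, -0.0, 0.962], [-0.004, -0.001, 0.961]]
```

Call:
send_rows --delta_pos '[[-0.012, 0, 0.004], [-0.012, 0, 0.004], [-0.012, 0.001, 0.004], [-0.012, 0.002, 0.004], [-0.012, 0.003, 0.004]]' --angular '[[0, 0, 0.96], [0, 0, 0.96], [0, 0, 0.96], [0, 0, 0.96], [0, 0, 0.96]]'

```text
clock: 8.15
position: [0.488, 0.1317, 0.1032]
ee_rot: [0.0, 0.874, -0.485, -0.001]
contact_force: [-0.5, -0.3, 0.8]
width: 0.0125
```

Call:
send_rows --delta_pos '[[-0.012, 0.004, 0.004], [-0.011, 0.005, 0.004], [-0.011, 0.006, 0.004], [-0.01, 0.007, 0.004], [-0.01, 0.007, 0.004]]' --angular '[[0, 0, 0.96], [0, 0, 0.96], [0, 0, 0.96], [0, 0, 0.96], [0, 0, 0.96]]'

```text
clock: 8.57
position: [0.4686, 0.1469, 0.0951]
ee_rot: [0.001, 0.766, -0.643, -0.001]
contact_force: [-0.2, -0.4, -0.2]
width: 0.0116
```

Call:
send_rows --delta_pos '[[-0.009, 0.008, 0.004], [-0.008, 0.009, 0.004], [-0.008, 0.009, 0.004], [-0.007, 0.01, 0.004], [-0.006, 0.01, 0.004]]' --angular '[[0, 0, 0.96], [0, 0, 0.96], [0, 0, 0.96], [0, 0, 0.96], [0, 0, 0.96]]'

```text
clock: 8.98
position: [0.4498, 0.1618, 0.0872]
ee_rot: [-0.001, -0.629, 0.777, 0.0]
contact_force: [-0.2, -0.4, 0.0]
width: 0.0119
```

Call:
send_rows --delta_pos '[[-0.005, 0.011, 0.004], [-0.004, 0.011, 0.004], [-0.004, 0.012, 0.004], [-0.003, 0.012, 0.004], [-0.002, 0.012, 0.004]]' --angular '[[0, 0, 0.96], [0, 0, 0.96], [0, 0, 0.96], [0, 0, 0.96], [0, 0, 0.96]]'

```text
clock: 9.4
position: [0.4305, 0.1767, 0.0792]
ee_rot: [-0.001, -0.469, 0.883, 0.0]
contact_force: [-0.3, 0.1, -0.3]
width: 0.0119
```

```bash
python3 look.py w9; python3 - <<'E' 
from wm import *
wmeas(cv2.imread("pics/w9.png"),np.load("w9.npy",allow_pickle=True).item())
E
python3 plan.py .4328 .1765 .04 -124 5
```

```text
9.4 [0.43052709 0.17671727 0.07923469] [-7.54118109e-04 -4.69078608e-01  8.83156047e-01  2.95569538e-04] [-0.33736796  0.11483273 -0.25555495] 0.011926871087363938
brass [ 111  244   47   47 1158] [133.9 266.8] [0.4661 0.2795 0.01  ]
grey [458  71  12  15 130] [464.   77.6] [0.4543 0.029  0.0265] [0.4524 0.024  0.018 ]
grey [ 254  162   46   45 1490] [276.5 184.1] [0.4608 0.1586 0.0265] [0.4592 0.1597 0.018 ]
grey [258 238  13  12 121] [264.2 243.4] [0.4353 0.1848 0.0265] [0.4324 0.1872 0.018 ]
grey [162 339  20  18 167] [171.7 347.1] [0.4037 0.292  0.0265] [0.3993 0.2996 0.018 ]
grey [380 338  19  19 157] [388.7 347.1] [0.3131 0.1585 0.0265] [0.3044 0.1597 0.018 ]
grey [181 368  22  18  77] [192.6 375.9] [0.3721 0.2992 0.0265] [0.3663 0.3072 0.018 ]
grey [108 377  18  21 207] [116.6 387.3] [0.3909 0.3802 0.0265] [0.3859 0.392  0.018 ]
grey [436 378  17  20 203] [443.7 387.8] [0.2253 0.1376 0.0265] [0.2124 0.1378 0.018 ]
pos [0.4293 0.177  0.0789] t 9.45 turn [ 0.2 -0.1 -0.2] shift mm [  3.5  -0.5 -38.9]
[[-0.0008, -0.0016, 0.0195], [-0.0008, -0.0016, 0.0194], [-0.0008, -0.0016, 0.0195], [-0.0008, -0.0016, 0.0195], [-0.0008, -0.0017, 0.0194]] [[0.007, -0.005, -0.007], [0.007, -0.005, -0.007], [0.007, -0.005, -0.007], [0.007, -0.005, -0.008], [0.006, -0.005, -0.007]]
```

View pics/w9.png

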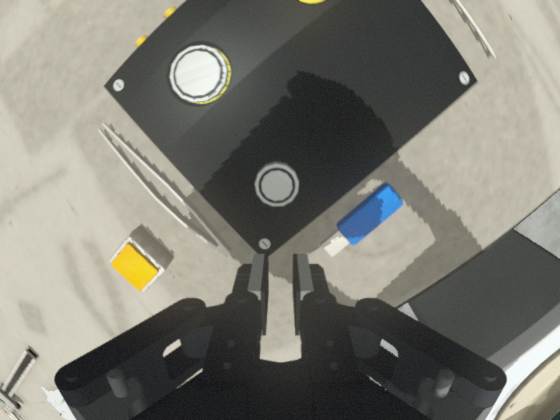

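Call:
send_rows --delta_pos '[[-0.001, -0.002, 0.025], [-0.001, -0.002, 0.025], [-0.001, -0.001, 0.025], [0, -0.001, 0.015], [0, 0, 0.007]]' --angular '[[0, 0, 0], [0, 0, 0], [0, 0, 0], [0, 0, 0], [0, 0, 0]]'

```text
clock: 9.87
position: [0.4333, 0.1761, 0.0402]
ee_rot: [-0.001, -0.471, 0.882, 0.0]
contact_force: [0.8, -0.3, 0.4]
width: 0.0122
```

```bash
python3 look.py w10; 
python3 plan.py .461 .1578 .04 -124 5
```

```text
9.8667 [0.43328986 0.17609915 0.04021675] [-1.15307260e-03 -4.71236167e-01  8.82006260e-01  3.22029881e-04] [ 0.77995505 -0.27629542  0.44359472] 0.012239357501848068
pos [0.4333 0.1761 0.0402] t 9.9167 turn [ 0.1 -0.1  0.2] shift mm [ 27.7 -18.3  -0.2]
[[-0.0001, -0.0166, 0.0001], [-0.0001, -0.0166, 0.0001], [-0.0001, -0.0166, 0.0001], [-0.0001, -0.0167, 0.0001], [-0.0002, -0.0166, 0.0001]] [[0.004, -0.004, 0.009], [0.005, -0.005, 0.01], [0.004, -0.004, 0.009], [0.005, -0.005, 0.01], [0.004, -0.004, 0.009]]
```

View pics/w10.png

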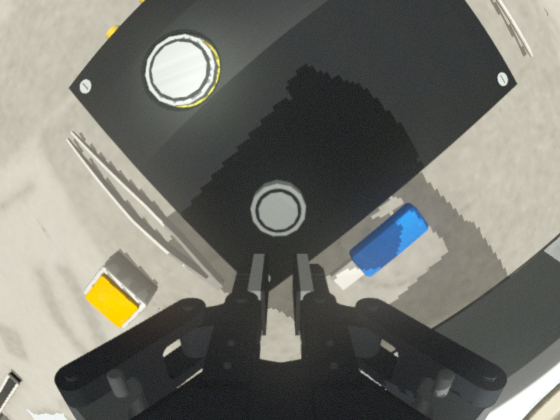

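Call:
send_rows --delta_pos '[[-0.001, -0.006, 0], [-0.001, -0.006, 0], [0, -0.006, 0], [0, -0.006, 0], [0, -0.006, 0]]' --angular '[[0, 0, 0], [0, 0, 0], [0, 0, 0], [0, 0, 0], [0, 0, 0]]'

```text
clock: 10.33
position: [0.445, 0.1703, 0.0419]
ee_rot: [0.0, -0.471, 0.882, -0.0]
contact_force: [0.3, 0.3, 0.1]
width: 0.0118
```

Call:
send_rows --delta_pos '[[0, -0.006, 0], [0.001, -0.008, 0], [0.001, -0.01, 0], [0.001, -0.01, 0], [0.001, -0.01, 0]]' --angular '[[0, 0, 0], [0, 0, 0], [0, 0, 0], [0, 0, 0], [0, 0, 0]]'

```text
clock: 10.75
position: [0.4586, 0.159, 0.0415]
ee_rot: [0.0, -0.471, 0.882, 0.0]
contact_force: [-0.2, 0.5, 1.0]
width: 0.0122
```

```bash
python3 look.py w11; python3 - <<'E'
import numpy as np
W=np.array([.550,.0773])
for f in(-124,-132):
    a=np.radians(f+90); print(f,"TCP for cell 12 short/at well, standoff 22:",W-.034*np.array([np.cos(a),np.sin(a)]),W-.022*np.array([np.cos(a),np.sin(a)]))
E
python3 plan.py .5218 .0963 .04 -124 5
```

```text
10.75 [0.45860455 0.15903282 0.04154272] [ 8.82633639e-05 -4.70860332e-01  8.82207764e-01  7.36060786e-06] [-0.19875749  0.52138191  1.00248181] 0.01215571099051884
-124 TCP for cell 12 short/at well, standoff 22: [0.52181272 0.09631256] [0.53176117 0.08960224]
-132 TCP for cell 12 short/at well, standoff 22: [0.52473308 0.10005044] [0.53365081 0.09202087]
pos [0.4595 0.1587 0.0416] t 10.8 turn [-0.1  0.   0.2] shift mm [ 62.3 -62.4  -1.6]
[[0.0086, -0.0433, 0.0008], [0.0085, -0.0433, 0.0008], [0.0085, -0.0433, 0.0008], [0.0085, -0.0432, 0.0008], [0.0085, -0.0433, 0.0008]] [[-0.003, 0.002, 0.008], [-0.003, 0.001, 0.007], [-0.002, 0.002, 0.008], [-0.003, 0.001, 0.007], [-0.002, 0.002, 0.008]]
```

View pics/w11.png

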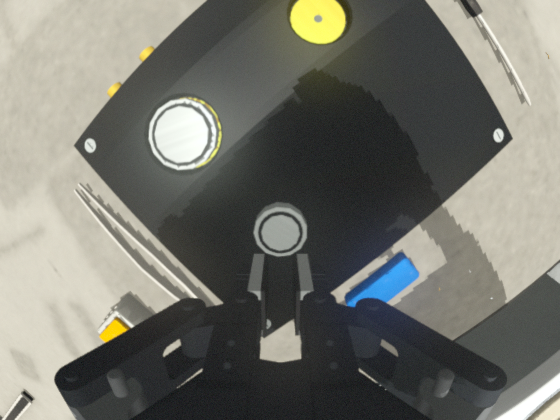

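Call:
send_rows --delta_pos '[[0.002, -0.01, 0.001], [0.002, -0.01, 0.001], [0.002, -0.01, 0.001], [0.002, -0.01, 0], [0.002, -0.01, 0]]' --angular '[[0, 0, 0], [0, 0, 0], [0, 0, 0], [0, 0, 0], [0, 0, 0]]'

```text
clock: 11.22
position: [0.4729, 0.1445, 0.0402]
ee_rot: [-0.0, -0.471, 0.882, 0.0]
contact_force: [-0.1, -0.6, -0.2]
width: 0.0125
```

Call:
send_rows --delta_pos '[[0.002, -0.01, 0], [0.002, -0.01, 0], [0.002, -0.01, 0], [0.002, -0.01, 0], [0.002, -0.01, 0]]' --angular '[[0, 0, 0], [0, 0, 0], [0, 0, 0], [0, 0, 0], [0, 0, 0]]'

```text
clock: 11.63
position: [0.4873, 0.1301, 0.0403]
ee_rot: [0.0, -0.471, 0.882, -0.0]
contact_force: [0.6, 0.8, 0.0]
width: 0.0118
```

Call:
send_rows --delta_pos '[[0.002, -0.01, 0], [0.002, -0.01, 0], [0.002, -0.01, 0], [0.002, -0.01, 0], [0.002, -0.008, 0]]' --angular '[[0, 0, 0], [0, 0, 0], [0, 0, 0], [0, 0, 0], [0, 0, 0]]'

```text
clock: 12.05
position: [0.5012, 0.1161, 0.0403]
ee_rot: [0.0, -0.471, 0.882, -0.0]
contact_force: [-0.0, 1.0, 0.2]
width: 0.0118
```

```bash
python3 look.py w12; 
python3 plan.py .5218 .0963 .04 -124 5;python3 plan.py .5317 .0896 .04 -124 5
```

```text
12.05 [0.50118435 0.11607685 0.0402897 ] [ 1.19621210e-04 -4.70848005e-01  8.82214340e-01 -2.72039221e-05] [-0.04075097  0.98178941  0.19545893] 0.01181611096812694
pos [0.5017 0.1158 0.0404] t 12.1 turn [-0.1  0.   0.2] shift mm [ 20.1 -19.5  -0.4]
[[0.0025, -0.0138, 0.0002], [0.0025, -0.0138, 0.0002], [0.0025, -0.0138, 0.0002], [0.0024, -0.0137, 0.0002], [0.0025, -0.0138, 0.0001]] [[-0.002, 0.001, 0.008], [-0.002, 0.001, 0.008], [-0.002, 0.001, 0.007], [-0.002, 0.001, 0.008], [-0.003, 0.001, 0.007]]
pos [0.5017 0.1158 0.0404] t 12.1 turn [-0.1  0.   0.2] shift mm [ 30.  -26.2  -0.4]
[[0.0025, -0.0198, 0.0002], [0.0025, -0.0197, 0.0002], [0.0025, -0.0198, 0.0002], [0.0025, -0.0197, 0.0002], [0.0025, -0.0198, 0.0002]] [[-0.002, 0.001, 0.008], [-0.002, 0.001, 0.008], [-0.002, 0.001, 0.007], [-0.002, 0.001, 0.008], [-0.003, 0.001, 0.007]]
```

View pics/w12.png

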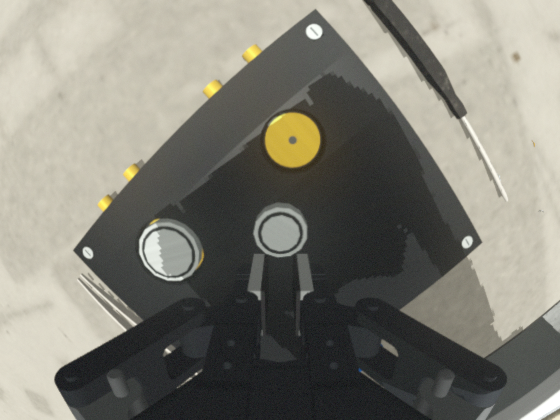

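Call:
send_rows --delta_pos '[[0.0025, -0.011, 0], [0.0025, -0.011, 0], [0.0025, -0.01, 0], [0.0025, -0.01, 0], [0.0025, -0.008, 0]]' --angular '[[0, 0, 0], [0, 0, 0], [0, 0, 0], [0, 0, 0], [0, 0, 0]]'

```text
clock: 12.52
position: [0.515, 0.1008, 0.0403]
ee_rot: [0.0, -0.471, 0.882, -0.0]
contact_force: [0.9, 0.8, -1.3]
width: 0.0125
```

```bash
python3 look.py w13; 
python3 plan.py .5317 .0896 .04 -124 5
```

```text
12.5167 [0.51502959 0.10075038 0.04032393] [ 1.39760199e-04 -4.70862126e-01  8.82206799e-01 -5.65246495e-05] [ 0.86213952  0.82146672 -1.3370508 ] 0.012519740988125496
pos [0.5155 0.1004 0.0403] t 12.5667 turn [-0.1  0.   0.2] shift mm [ 16.2 -10.8  -0.3]
[[-0.0, -0.0097, 0.0002], [-0.0, -0.0097, 0.0002], [-0.0001, -0.0097, 0.0002], [-0.0, -0.0098, 0.0001], [-0.0001, -0.0097, 0.0002]] [[-0.002, 0.001, 0.007], [-0.002, 0.001, 0.007], [-0.002, 0.001, 0.007], [-0.003, 0.001, 0.008], [-0.002, 0.0, 0.007]]
```

View pics/w13.png

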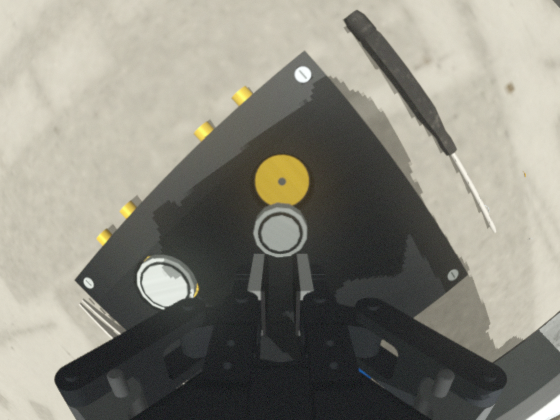

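Call:
send_rows --delta_pos '[[0, -0.006, 0], [0, -0.006, 0], [0, -0.005, 0], [0, -0.005, 0], [0, -0.004, 0]]' --angular '[[0, 0, 0], [0, 0, 0], [0, 0, 0], [0, 0, 0], [0, 0, 0]]'

```text
clock: 12.98
position: [0.5234, 0.0953, 0.0403]
ee_rot: [0.0, -0.471, 0.882, 0.0]
contact_force: [0.8, 0.2, 0.8]
width: 0.0117
```

Call:
send_rows --delta_pos '[[0, -0.003, 0], [0, -0.003, 0], [0, -0.003, 0], [0, -0.003, 0], [0, -0.003, 0]]' --angular '[[0, 0, 0], [0, 0, 0], [0, 0, 0], [0, 0, 0], [0, 0, 0]]'

```text
clock: 13.4
position: [0.5283, 0.092, 0.0403]
ee_rot: [0.0, -0.471, 0.882, 0.0]
contact_force: [0.1, -0.6, -1.3]
width: 0.0117
```

```bash
python3 look.py w14; 
python3 plan.py .5317 .0896 .04 -124 5
```

```text
13.4 [0.52825282 0.09195221 0.04031206] [ 2.15451550e-05 -4.70925869e-01  8.82172786e-01  3.21317484e-05] [ 0.09113302 -0.56388387 -1.3377928 ] 0.011729918225045592
pos [0.5286 0.0918 0.0403] t 13.45 turn [-0.   0.   0.2] shift mm [ 3.1 -2.2 -0.3]
[[0.0001, -0.0019, 0.0002], [0.0, -0.0019, 0.0002], [0.0001, -0.0019, 0.0001], [0.0, -0.0019, 0.0002], [0.0001, -0.0019, 0.0001]] [[-0.001, 0.001, 0.008], [-0.001, 0.001, 0.008], [-0.001, 0.0, 0.008], [-0.001, 0.001, 0.008], [-0.002, 0.0, 0.008]]
```

View pics/w14.png

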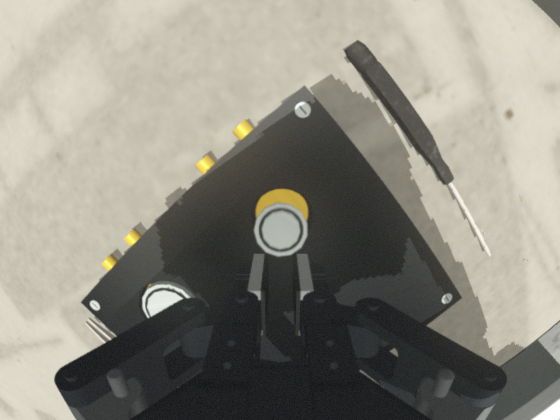

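Call:
send_rows --delta_pos '[[0, -0.003, 0], [0, -0.003, 0], [0, -0.003, 0], [0, -0.003, 0], [0, -0.002, 0]]' --angular '[[0, 0, 0], [0, 0, 0], [0, 0, 0], [0, 0, 0], [0, 0, 0]]'

```text
clock: 13.87
position: [0.533, 0.0888, 0.0403]
ee_rot: [0.0, -0.471, 0.882, 0.0]
contact_force: [0.1, -0.2, 0.5]
width: 0.0119
```

```bash
python3 look.py w15; python3 - <<'E'
import cv2
cv2.imwrite("pics/z15.png",cv2.convertScaleAbs(cv2.resize(cv2.imread("pics/w15.png")[165:275,225:337],None,fx=5,fy=5,interpolation=cv2.INTER_CUBIC),alpha=1.6))
E
```

```text
13.8667 [0.53301277 0.0887823  0.04031026] [ 6.74563428e-05 -4.70865584e-01  8.82204963e-01  5.34365204e-06] [ 0.13198651 -0.16838215  0.49678615] 0.011870289099849376
```

View pics/z15.png

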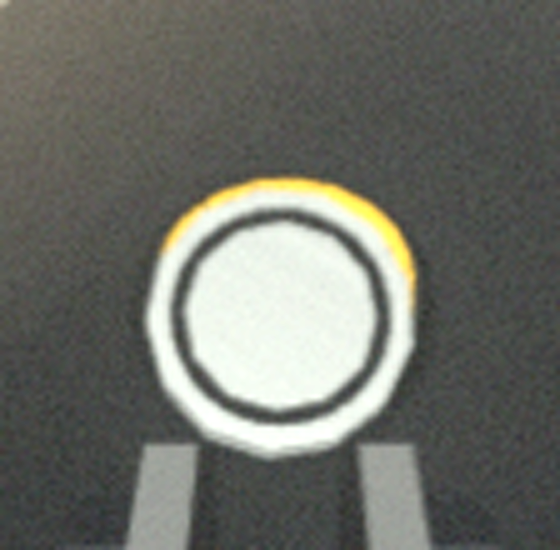

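Call:
send_rows --delta_pos '[[0.001, -0.002, 0], [0.001, -0.002, 0], [0, -0.002, 0], [0, -0.002, 0], [0, 0, 0]]' --angular '[[0, 0, 0], [0, 0, 0], [0, 0, 0], [0, 0, 0], [0, 0, 0]]'

```text
clock: 14.33
position: [0.5341, 0.0867, 0.0401]
ee_rot: [-0.001, -0.471, 0.882, 0.001]
contact_force: [-2.9, 1.9, 0.9]
width: 0.0117
```

```bash
python3 look.py w16; python3 - <<'E'
import cv2
cv2.imwrite("pics/z16.png",cv2.convertScaleAbs(cv2.resize(cv2.imread("pics/w16.png")[165:275,225:337],None,fx=5,fy=5,interpolation=cv2.INTER_CUBIC),alpha=1.6))
E
```

```text
14.3333 [0.53414346 0.08672785 0.04011154] [-7.00450852e-04 -4.70688282e-01  8.82298935e-01  8.00164222e-04] [-2.90759669  1.88331218  0.86162132] 0.01174014301605564
```

View pics/z16.png

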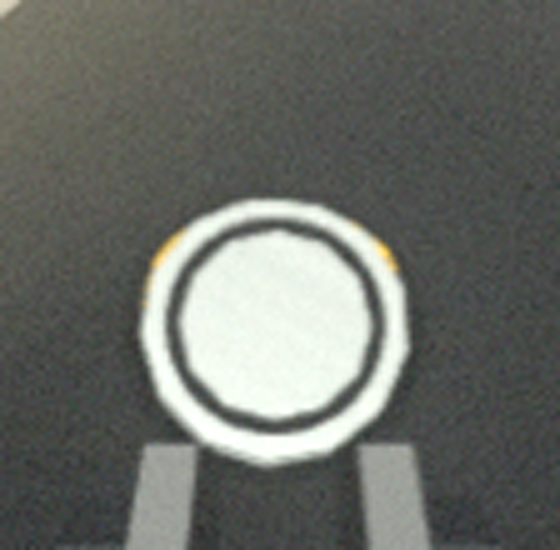

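Call:
send_rows --delta_pos '[[0, 0.004, 0], [0, 0.01, 0], [0, 0.015, 0], [0, 0.015, 0], [0, 0, 0]]' --angular '[[0, 0, 0], [0, 0, 0], [0, 0, 0], [0, 0, 0], [0, 0, 0]]'

```text
clock: 14.8
position: [0.5189, 0.0967, 0.0402]
ee_rot: [-0.001, -0.471, 0.882, 0.0]
contact_force: [-0.5, -0.6, -0.1]
width: 0.0118
```

```bash
python3 look.py w17; python3 - <<'E'
from h import *
cv2.imwrite("pics/z17.png",cv2.convertScaleAbs(cv2.resize(cv2.imread("pics/w17.png")[125:275,215:347],None,fx=4,fy=4,interpolation=cv2.INTER_CUBIC),alpha=1.6))
b=manip.get_image("side")[170:235,228:335]
cv2.imwrite("pics/b17.png",cv2.resize(b,None,fx=7,fy=7,interpolation=cv2.INTER_CUBIC))
E
```

```text
14.8 [0.51894706 0.0967454  0.04024142] [-5.67637950e-04 -4.71206160e-01  8.82022864e-01  3.14566513e-04] [-0.48251231 -0.63462063 -0.06599431] 0.01176743002531485
```

View pics/z17.png

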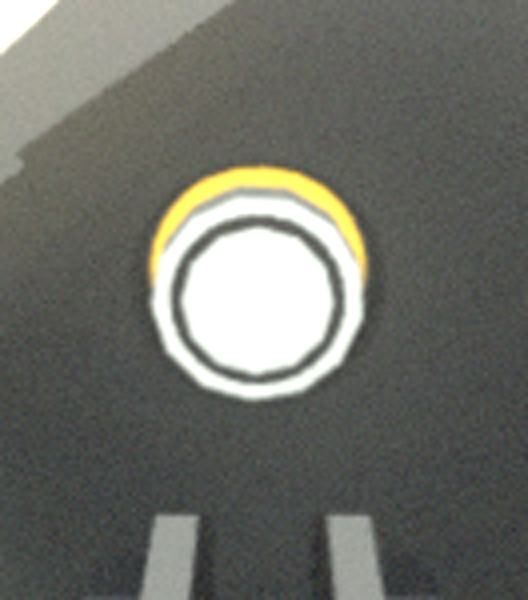

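View pics/b17.png

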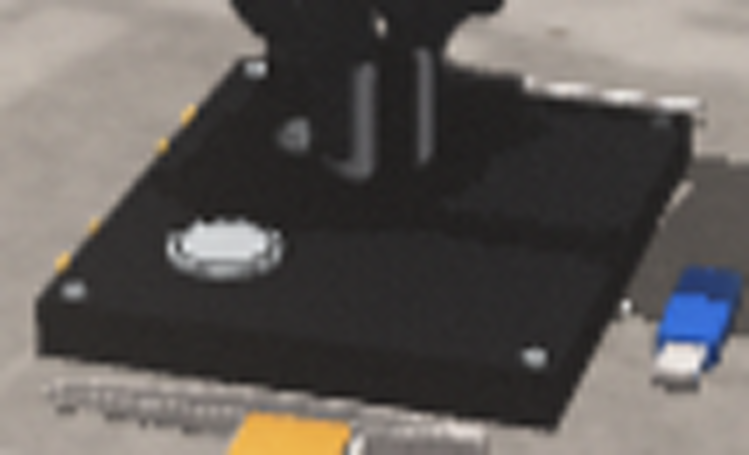

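Call:
send_rows --delta_pos '[[0, 0.01, -0.04], [0, 0.02, -0.06], [0, 0.03, -0.06], [0, 0.02, -0.03], [0, 0, 0]]' --angular '[[0, 0, 0], [0, 0, 0], [0, 0, 0], [0, 0, 0], [0, 0, 0]]'

```text
clock: 15.32
position: [0.4947, 0.1147, 0.1191]
ee_rot: [0.003, -0.471, 0.882, -0.001]
contact_force: [-0.3, 0.2, 0.1]
width: 0.0119
```

```bash
python3 look.py w18; python3 - <<'E'
from h import *
b=manip.get_image("side")[170:235,228:335]
cv2.imwrite("pics/b18.png",cv2.resize(b,None,fx=7,fy=7,interpolation=cv2.INTER_CUBIC))
b=manip.get_image("scene")[210:295,225:385]
cv2.imwrite("pics/a18.png",cv2.resize(b,None,fx=5,fy=5,interpolation=cv2.INTER_CUBIC))
E
```

```text
15.3167 [0.49470411 0.11474869 0.11908631] [ 0.00251884 -0.47124709  0.88199719 -0.00089412] [-0.26314803  0.19513277  0.14720241] 0.011891890921744315
```

View pics/w18.png

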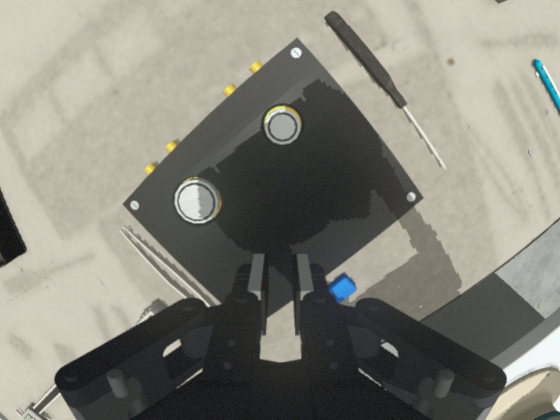

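View pics/b18.png

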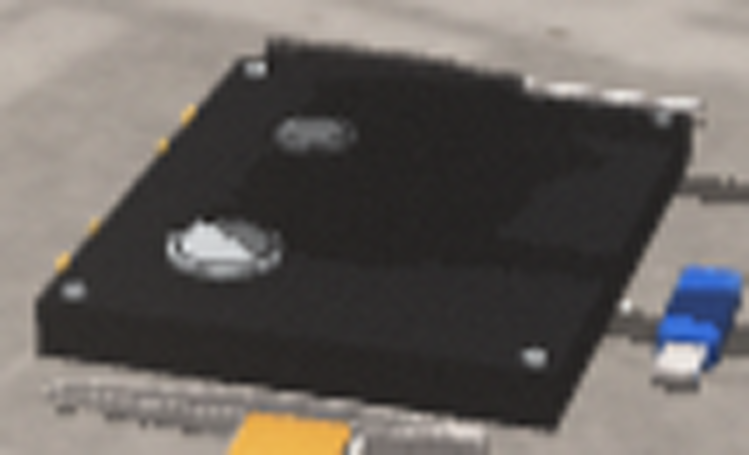

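View pics/a18.png

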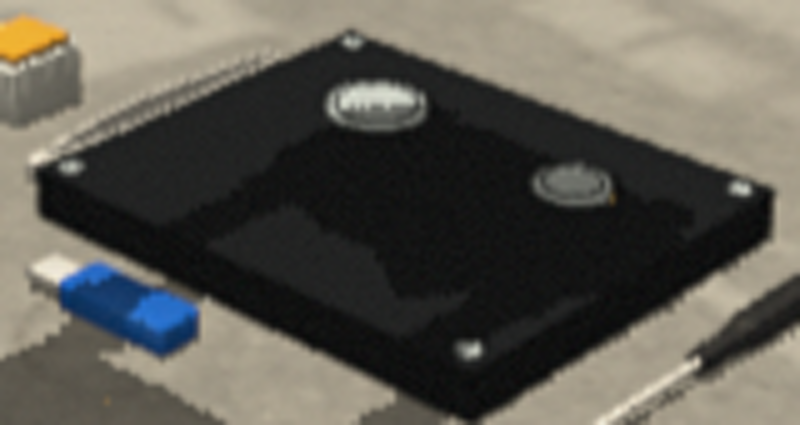

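Call:
send_rows --delta_pos '[[0, 0.005, 0.04], [0, 0.005, 0.04], [0, 0, 0.04], [0, 0, 0.02], [0, 0, 0]]' --angular '[[0, 0, 0], [0, 0, 0], [0, 0, 0], [0, 0, 0], [0, 0, 0]]'

```text
clock: 15.88
position: [0.4889, 0.1157, 0.0576]
ee_rot: [-0.003, -0.471, 0.882, 0.001]
contact_force: [0.3, 0.2, 0.2]
width: 0.0121
```

```bash
python3 look.py w19; python3 - <<'E'
from h import *
im=cv2.imread("pics/w19.png"); c=np.load("w19.npy",allow_pickle=True).item()
M=c["camera_from_world"]; print("cam",-M[:3,:3].T@M[:3,3])
cv2.imwrite("pics/z19.png",cv2.convertScaleAbs(cv2.resize(im[60:260,140:340],None,fx=3,fy=3,interpolation=cv2.INTER_CUBIC),alpha=1.2))
E
```

```text
15.8833 [0.48889202 0.11569597 0.05755001] [-0.00271031 -0.4706983   0.8822894   0.00108352] [0.26231419 0.16813797 0.23412499] 0.012122949841474773
cam [0.55320518 0.07327925 0.18109669]
```

View pics/z19.png

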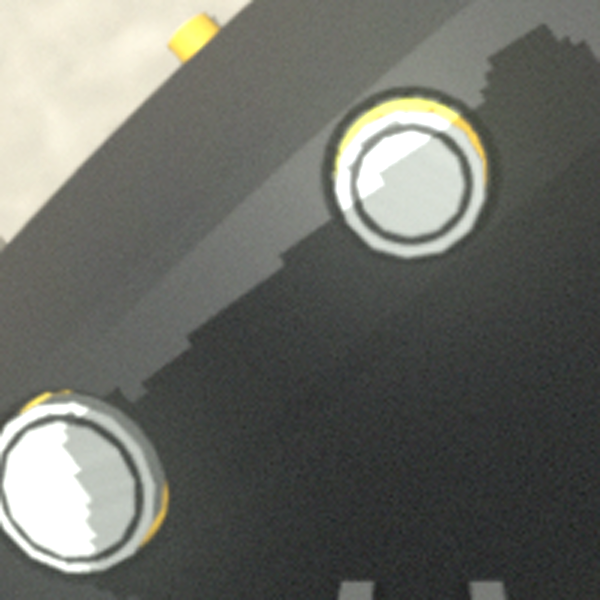

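Call:
send_rows --delta_pos '[[-0.03, 0.028, -0.02], [-0.035, 0.03, -0.01], [-0.035, 0.03, 0], [-0.035, 0.03, 0], [-0.02, 0.02, 0]]' --angular '[[0, 0, 0], [0, 0, 0], [0, 0, 0], [0, 0, 0], [0, 0, 0]]'

```text
clock: 16.35
position: [0.4801, 0.2, 0.0732]
ee_rot: [0.001, -0.471, 0.882, -0.0]
contact_force: [0.5, 0.8, -0.8]
width: 0.0123
```

```bash
python3 look.py w20; python3 - <<'E'
from h import *
im=cv2.imread("pics/w20.png"); c=np.load("w20.npy",allow_pickle=True).item()
M=c["camera_from_world"]; print("cam",-M[:3,:3].T@M[:3,3])
cv2.imwrite("pics/z20.png",cv2.convertScaleAbs(cv2.resize(im[60:260,200:400],None,fx=3,fy=3,interpolation=cv2.INTER_CUBIC),alpha=1.0))
E
```

```text
16.35 [0.48007863 0.1999956  0.07317057] [ 1.22715382e-03 -4.71049645e-01  8.82105846e-01 -4.73791026e-05] [ 0.45185408  0.76631612 -0.75959241] 0.012308101280464074
cam [0.54345253 0.15741693 0.19718091]
```

View pics/w20.png

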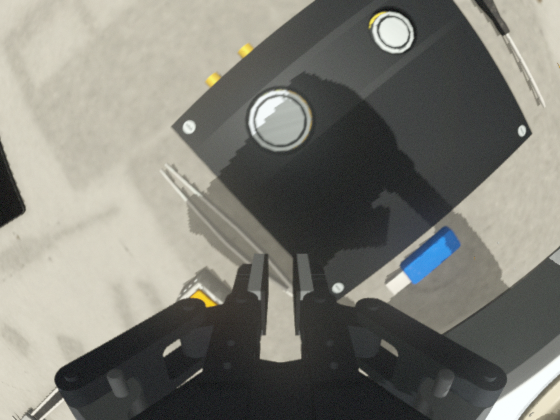

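View pics/z20.png

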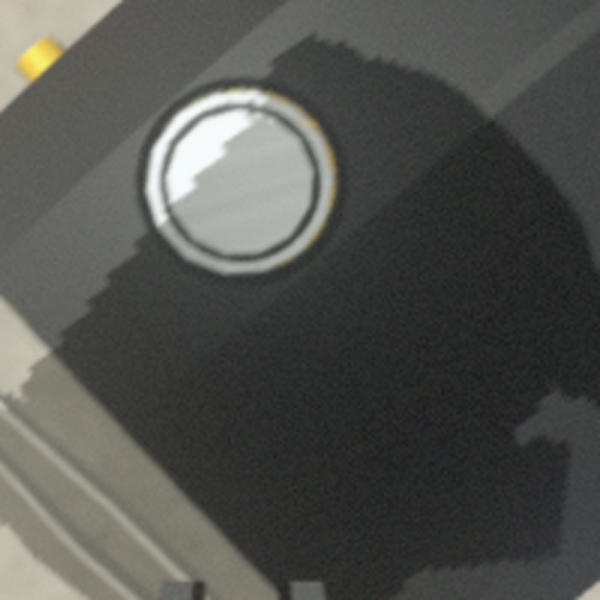

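```bash
python3 - <<'E'
from h import *
im=cv2.imread("pics/w20.png")
cv2.imwrite("pics/z20b.png",cv2.resize(im[0:70,355:435],None,fx=7,fy=7,interpolation=cv2.INTER_CUBIC))
c1=np.load("w19.npy",allow_pickle=True).item();c2=np.load("w20.npy",allow_pickle=True).item()
def tri(p,q):
    o1,d1=ray("wrist",*p,c1);o2,d2=ray("wrist",*q,c2)
    s=np.linalg.lstsq(np.c_[d1,-d2],o2-o1,rcond=None)[0]
    a=o1+s[0]*d1;b=o2+s[1]*d2;return ((a+b)/2).round(4),(a-b).round(4)
print("small top",tri((140+411.5/3,60+183.5/3),(391.5,31.5)))
print("large top",tri((140+70/3,60+487/3),(200+241/3,60+182/3)))
E
```

```text
small top (array([0.5485, 0.0776, 0.0152]), array([-0.0008, -0.0001,  0.    ]))
large top (array([0.5389, 0.1608, 0.0166]), array([ 0.0005,  0.0001, -0.    ]))
```

View pics/z20b.png

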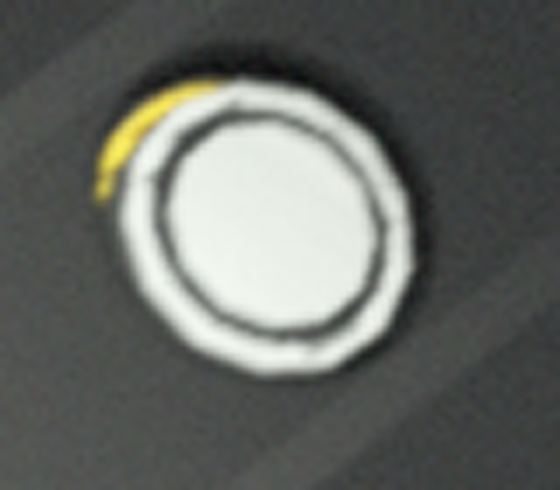

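Call:
send_rows --delta_pos '[[0, 0, -0.05], [0, 0, -0.05], [0, 0, -0.03], [0, 0, 0], [0, 0, 0]]' --angular '[[0, 0, 0], [0, 0, 0], [0, 0, 0], [0, 0, 0], [0, 0, 0]]'

```text
clock: 16.82
position: [0.4797, 0.1981, 0.1249]
ee_rot: [0.001, -0.471, 0.882, -0.0]
contact_force: [-0.3, -0.4, -0.2]
width: 0.0119
```

```bash
python3 -c "
from rig import manip
print(manip.sign_off(), manip.get_state()['clock'])"
```

```text
the job is handed in; nothing more can be done
the job is handed in; nothing more can be done
```

Both cells are in their wells and the job is handed in at about 16.8 s. I pushed the larger cell into the larger well first, then the smaller cell into the smaller well. For each push the cell sat against the tips of the slightly open fingers and was never gripped. The highest contact force I saw was about 3.5 N, at the end of the second push.

- **Seating:** the last wrist views show each cell inside its well's rim, with its cap concentric with its edge, so both appear to lie flat. The larger cell is centred. The smaller one rests towards the near wall, leaving a brass gap on the far side.
- **Height:** measured across two wrist views, the tops came out at about 15 mm (small) and 17 mm (large). A seated cell should read 19 mm and one still on the deck 27 mm. I put the 2–4 mm shortfall down to calibration and pixel error. A rough height from the smaller cell's apparent size was ambiguous.
- **Other parts:** the tweezers, screwdriver, relay and USB key looked unmoved in the pictures; I did not measure them.

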